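Hold a measuring probe centred in its guide hole

TASK

Lift the measuring probe straight up out of its holder, past the two sprung catches, and lower its thin stem from above through the wider of the two guide holes of the gauging stand. Finish still holding the probe steady and upright there, with the stem in the middle of the hole and its tip about half-way down inside the end cap below; the probe must never touch the stand or the cap, and the loose things on the bench stay where they are.

Things in the scene. Friction and masses are not known exactly. Their poses are not given: they have to be found in the camera images.
- probe: Measuring probe, 100 to 210 g, upright in the holder. Origin: tip of its stem; z points up. Round steel stem 8 mm thick, 120 mm long (z 0 to 120 mm); round collar 40 mm wide (z 120 to 128 mm); square grey head 28 x 28 mm (z 128 to 184 mm), sides square to the probe's x and y, with a 3 mm button on top.
- grip (a point): Where to grip the probe: centre of its square head, 163 mm above the stem's tip; moves with the probe. Grip two opposite sides of the head, best those facing the probe's y and -y, because the catches lie on its x and -x sides. Its axes are those of the probe.
- holder: Fixed probe holder: base 130 x 80 mm, two posts, aluminium saddle plate with its top 150 mm above the bench; at most 174 mm high. Origin: centre of its underside; z up, x through both catches. The probe stands at x = y = 0: stem through a 16 mm hole in the plate, tip 30 mm above the bench, collar lying on the plate.
- catch_near (a joint): Sprung roller catch on the holder's -x side (its twin on the x side is alike): 0 = out, reaching 2.5 mm over the probe's collar; grows to at most 0.008 m as it is pushed back. Pulling the probe straight up with about 10 N (its weight included) pushes both rollers aside; past them once raised by 25 mm.
- stand: Fixed gauging stand: base plate 100 x 160 mm, four posts, aluminium top plate 96 x 156 mm, 12 mm thick, its top 110 mm above the bench (screws 4 mm higher). Origin: centre of its underside; z up. Two upright guide holes go through the top plate: the wide one, 22 mm, at x = 0, y = +35 mm, and a narrow one, 12 mm, at x = 0, y = -35 mm (not used).
- guide (a point): Centre of the wide guide hole (22 mm) at the level of the top face of the stand's top plate, 110 mm above the bench.
- cap_mouth (a point): Centre of the mouth of the round, dark, open-topped plastic end cap, 64 mm wide, fixed on the stand's base plate right under the wide guide hole: rim 59 mm and inner floor 12 mm above the bench.
- screwdriver: Bystander: loose screwdriver, 192 mm long, handle 26 mm thick, lying between holder and stand. Origin: centre of its underside.
- spacer: Bystander: loose grey spacer block 44 x 36 x 33 mm with a bore, standing between holder and stand, farther off. Origin: centre of its underside.
- measure: Bystander: loose pocket tape measure 38 x 72 x 60 mm, on the bench to the left. Origin: centre of its underside.
Things that resemble listed ones, but are neither listed nor needed, are in the scene too. Leave any purple look-alike of the probe alone.

How it is judged:
By the outcome, as a careful person would: the job done as asked, in the order asked, and still so for the second after the job is handed in, while the arm keeps its last pose, push and grip.
It also fails if it takes over 48 s, if anything falls off the work surface, if the arm or the gripper's body presses on something with over 40 N, if the wrist force passes 120 N, or if a joint passes its speed limit or range.

ROBOT

A 6-joint arm with a two-finger parallel gripper is mounted at the origin on the work surface; the furniture and walls round the work are solid. World frame = base frame: x ahead of the robot, y to its left, z up, the work surface at z = 0. Lengths are in m, angles in degrees, forces in N, time in s.
With the tool pointing down it reaches from about 0.275 to 0.975 m from the base axis. Payload 8.4 kg.
Tool frame: the origin (TCP) lies between the finger pads; the fingertips stand 14 mm ahead of it and the grasp point (between the pads) lies 5 mm behind it; z points along the fingers, y is the line along which they close (so a half turn about z gives the same grasp; the last joint's range is limited). The gripper opens to 92 mm and grips with 3 to 60 N. Pads are 20 mm wide; open, the fingers measure 128 mm over their backs; the gripper's body (75 mm by 189 mm) begins 69 mm behind the grasp point.
Start: joints at [64.779, 20.225, 93.587, -0, 66.188, -0.138], TCP at [0.265, 0.566, 0.229] pointing down, gripper open.
Joint ranges: [-150.9, 150.9], [-52.94, 120.26], [3.33, 152.33], [-74.26, 254.26], [0, 154.13], [-172.89, 172.89]. Speed limits (degrees/s): [127.2, 127.2, 159.86, 180, 180, 180].

INTERFACE

Orientations are given as [roll, pitch, yaw] about the fixed x, y, z axes, in that order (R = Rz(yaw) Ry(pitch) Rx(roll)).
In Python, from rig import r gives the robot as it stands.
- The arm moves only by the tool move_arm, never from a script. Its argument "steps" is a list of rows, each a list of 2 entries, a list of its own where there are three numbers: the shift along the tool's x, y, z as a fraction of full scale, then the turn about the tool's z as a fraction of full scale. A call has exactly 8 rows; each row shifts and turns the commanded pose from where the row before left it, along the tool's axes as they then stand; what a row does not reach is not made up. Full scale, the value 1, is 0.08 m for a shift and 60 degrees for a turn. A row lasts 1/12 s, in which the tool goes at most 41.7 mm and 7.16 degrees, less where a joint would pass 70% of its speed; a pose out of reach is approached as far as the arm can. A call with a number of a shift or a turn outside -1 to 1 is refused whole. A call with a gripper value outside its range is refused whole. "claw" is the opening, from 0 (shut) to 1 (fully open), set as the call begins (left out, the last holds). The fingers move at their own pace and stop on an object; "grip_force" is the grip in N (left out, the last holds). Time passes only in rows, so rows that do not move let the fingers close, or fill a call up. It gives the time, the measured TCP pose, the force, the opening and the grip force at its end, in the units of the state.
- r.read_state(): the state, without advancing time (a new reading comes with each control period).
- r.get_image(name): name is "scene" or "top" or "wrist"; returns the picture (420x560x3 uint8, blue, green, red); there is no depth.
- r.get_calibration(name): a dict with "K" (3x3 intrinsics, pixels), "k1" (the pictures are not rectified: a ray, as slopes to the right and down, at radius r is drawn at 1 + k1 r^2 times it, then the intrinsics apply), "eye" and "attitude" of the camera in the world; the wrist camera has in their place "mount" (4x4, takes a point from camera to tool coordinates, whose origin is the TCP and whose axes are the flange's). Camera axes: x right, y up, looking along -z (the intrinsics and any distortion apply to the point x, -y, -z); pixel columns grow to the right and rows downward; lengths in m; the calibration is good to about 2 mm. A picture is of the moment at which its call begins: read the wrist's pose just before it. get_calibration takes no time and is no camera call.
- r.hand_in(): hands the job in; it is judged then, once.
The state is a dict: "time_s": time; "q": joint angles; "dq": joint speeds; "joint_torque": joint torques, N m; "eef_pos": TCP position; "ee_rot": TCP orientation; "contact_force": force on the tool from outside, world axes, zero at the start; "wrist_torque": the same for the moment, N m; "grip_width": finger opening in m; "grip_force": force on a finger pad.
Only numpy, scipy, OpenCV 4.12 (cv2) and the standard library are available. Lean on these libraries where they do the work, as an engineer would, in place of code of your own. Each camera call takes 0.05 s, during which the arm holds its last target. There are 200 camera calls.

## Working session

There is one attempt and no reset: what is moved stays moved. The work goes in short steps, Python scripts to look and compute and a tool call to move; the robot and the scene stay as the last step left them, time stands still between calls to the robot, and variables do not carry over. Pictures are saved under pics/ and viewed, at most 13 in all, crops included, and the job is handed in when it is done.

Besides the shell and the picture viewer there is one more tool, called after "Call:" as name(argument=value, ...), one argument or row to a line, values as JSON. move_arm: Moves the arm, as the interface text tells. Its arguments: {"type":"object","properties":{"steps":{"type":"array","items":{"type":"array"}},"claw":{"type":"number"},"grip_force":{"type":"number"}},"required":["steps"]}

```bash
mkdir -p pics; ls; python3 - <<'E'
from rig import r
import cv2
s=r.read_state()
for k in s: print(k,s[k])
for n in("scene","top","wrist"):
    print(n,r.get_calibration(n))
    im=r.get_image(n); cv2.imwrite(f"pics/{n}0.png",im)
E
```

```text
pics
time_s 0.0
q [ 6.47770316e+01  2.02609067e+01  9.36279389e+01 -1.94573164e-04
  6.61873544e+01 -1.38730433e-01]
dq [-0.008733   -0.06394937 -0.11227079  0.04854662  0.08158185  0.0171856 ]
joint_torque [-1.80694501e-04 -5.93848157e+01 -3.34219730e+01  6.97843381e-02
  2.33512698e-02 -7.03393312e-05]
eef_pos [0.2647848  0.56562876 0.22788939]
ee_rot [-1.79923800e+02 -6.59882691e-06  1.54915841e+02]
contact_force [ 0.12823961 -0.39054695  0.34192723]
wrist_torque [-0.03612471 -0.01437339 -0.02437579]
grip_force 0.0
grip_width 0.09191991230812394
scene {'K': array([[410.36538377,   0.        , 283.90712951],
       [  0.        , 410.36538377, 206.92838468],
       [  0.        ,   0.        ,   1.        ]]), 'k1': 0.03230960424370427, 'eye': array([ 0.00733071, -0.76878472,  0.70820205]), 'attitude': array([ 61.04202484,   0.45219897, -33.19410683])}
top {'K': array([[400.96891767,   0.        , 279.26810199],
       [  0.        , 400.96891767, 207.85484972],
       [  0.        ,   0.        ,   1.        ]]), 'k1': -0.04548315895248876, 'eye': array([0.41989377, 0.10781727, 1.28195262]), 'attitude': array([  6.63068564,  -0.97025179, -90.90213879])}
wrist {'K': array([[337.21933422,   0.        , 280.15627487],
       [  0.        , 337.21933422, 209.64192221],
       [  0.        ,   0.        ,   1.        ]]), 'k1': -0.05304918278556594, 'mount': array([[-6.67293219e-04,  9.68159996e-01,  2.50331335e-01,
         7.07933841e-02],
       [ 9.99999603e-01,  7.93697818e-04, -4.03998653e-04,
         3.07889410e-04],
       [-5.89822769e-04,  2.50330967e-01, -9.68160141e-01,
        -1.56218714e-01],
       [ 0.00000000e+00,  0.00000000e+00,  0.00000000e+00,
         1.00000000e+00]])}
```

View pics/scene0.png

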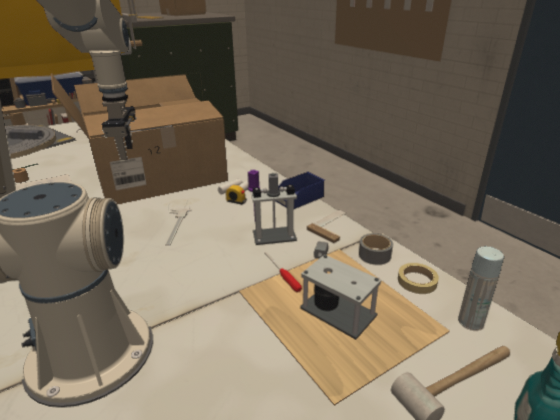

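View pics/top0.png

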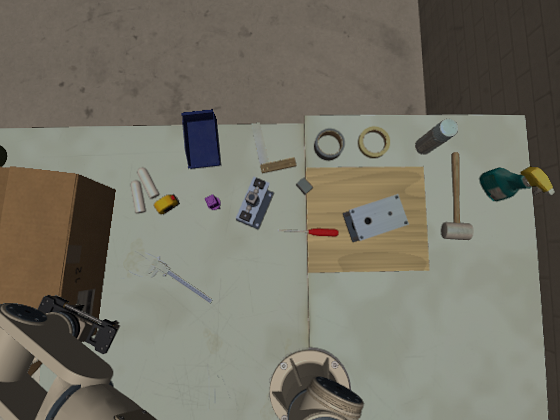

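The scene view shows the grey probe in its holder at about (273,185), a purple look-alike behind it at (254,180), and the stand at (340,290). In the top view the holder is at (255,200), the stand at (376,218) with a dark hole at (368,221), and the screwdriver between them. Next I'll zoom in on both.

```bash
cat > h.py <<'E'
import numpy as np, cv2
from scipy.spatial.transform import Rotation as R
from rig import r
def cam(n,s=None):
    c=r.get_calibration(n)
    if n=="wrist":
        s=s or r.read_state(); M=c["mount"]; Rt=R.from_euler("xyz",s["ee_rot"],degrees=True).as_matrix()
        return c,np.array(s["eef_pos"])+Rt@M[:3,3],Rt@M[:3,:3]
    return c,c["eye"],R.from_euler("xyz",c["attitude"],degrees=True).as_matrix()
def ray(C,uv):
    c,e,A=C; K=c["K"]; d=np.array([(uv[0]-K[0,2])/K[0,0],(uv[1]-K[1,2])/K[1,1]]); p=d.copy()
    for _ in range(15): p=d/(1+c["k1"]*(p@p))
    return e,A@np.array([p[0],-p[1],-1])
def onz(C,uv,z):
    e,d=ray(C,uv); return e+d*(z-e[2])/d[2]
def proj(C,P):
    c,e,A=C; q=A.T@(np.array(P)-e); p=np.array([q[0],-q[1]])/-q[2]; p=p*(1+c["k1"]*(p@p)); return c["K"][:2,:2]@p+c["K"][:2,2]
def tri(rays):
    M=np.zeros((3,3));b=np.zeros(3)
    for e,d in rays:
        d=d/np.linalg.norm(d);P=np.eye(3)-np.outer(d,d);M+=P;b+=P@e
    return np.linalg.solve(M,b)
E
python3 - <<'E'
from h import *
t=cv2.imread("pics/top0.png"); s=cv2.imread("pics/scene0.png")
f=lambda im,x,y,w,h,k:cv2.resize(im[y:y+h,x:x+w],None,fx=k,fy=k,interpolation=cv2.INTER_CUBIC)
a=f(t,225,165,60,75,5); b=f(t,335,185,80,75,5)
c=f(s,240,165,70,45,5); d=f(s,295,250,90,45,5)
H=cv2.hconcat([a,b]); L=cv2.hconcat([c,d])[:, :700]
L=cv2.copyMakeBorder(L,0,0,0,700-L.shape[1],cv2.BORDER_CONSTANT)
cv2.imwrite("pics/zoom.png",cv2.vconcat([H,L]))
C=cam("top")
for p,z in [((252,200),.2),((368,221),.11)]: print(onz(C,p,z))
E
```

```text
[0.56791418 0.16136507 0.2       ]
[ 0.51318512 -0.17529017  0.11      ]
```

View pics/zoom.png

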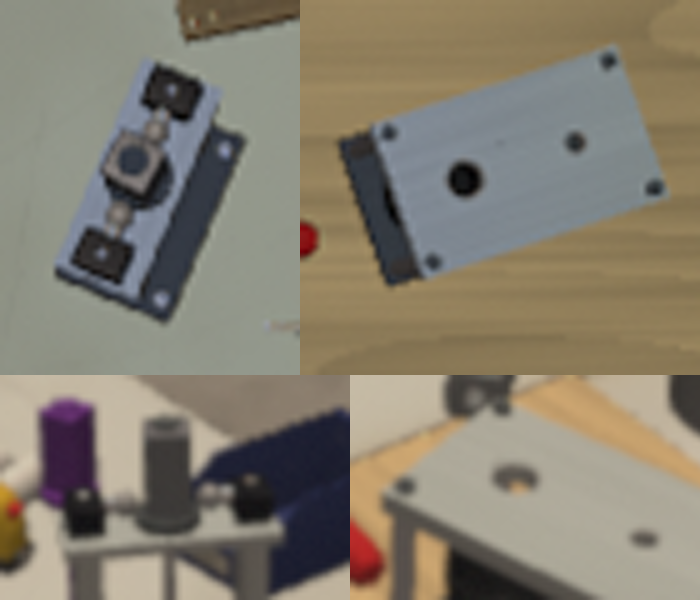

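Call:
move_arm(
  steps=[
    [[0,0,-0.4],0],
    [[0,0,-0.4],0],
    [[-0.2,-0.1,-0.4],0],
    [[-0.4,-0.22,0],0],
    [[-0.4,-0.22,0],0],
    [[-0.4,-0.22,0],0],
    [[-0.4,-0.22,0],0],
    [[-0.4,-0.22,0],0],
  ],
  claw=1,
)

```text
time_s: 0.82
eef_pos: [0.3842, 0.4029, 0.3245]
ee_rot: [-180.0, -0.0, 154.9]
contact_force: [1.7, 0.5, -0.2]
grip_width: 0.0918
grip_force: 0.0
```

Call:
move_arm(
  steps=[
    [[-0.4,-0.22,0],0],
    [[-0.4,-0.22,0],0],
    [[-0.4,-0.22,0],0],
    [[-0.4,-0.22,0],0],
    [[-0.4,-0.22,0],0],
    [[-0.4,-0.2,0],0],
    [[-0.2,-0.1,0],0],
    [[0,0,0],0],
  ],
)

```text
time_s: 1.48
eef_pos: [0.5264, 0.2119, 0.3243]
ee_rot: [-179.9, 0.0, 154.7]
contact_force: [0.2, -1.2, -0.2]
grip_width: 0.0919
grip_force: 0.0
```

Call:
move_arm(
  steps=[
    [[-0.4,-0.22,0],0],
    [[-0.3,-0.17,0],0],
    [[-0.1,-0.05,0],0],
    [[0,0,0],0],
    [[0,0,0],0],
    [[0,0,0],0],
    [[0,0,0],0],
    [[0,0,0],0],
  ],
)

```text
time_s: 2.15
eef_pos: [0.567, 0.1569, 0.3247]
ee_rot: [180.0, -0.0, 155.0]
contact_force: [0.0, 0.3, -0.6]
grip_width: 0.0919
grip_force: 0.0
```

```bash
python3 - <<'E'
from h import *
s=r.read_state();print(s["eef_pos"],s["ee_rot"],s["time_s"],s["contact_force"])
cv2.imwrite("pics/w1.png",r.get_image("wrist"))
E
```

```text
[0.56699719 0.15691341 0.32470389] [ 1.79989338e+02 -7.46808550e-03  1.54993029e+02] 2.15 [ 0.04310509  0.26837286 -0.60219006]
```

View pics/w1.png

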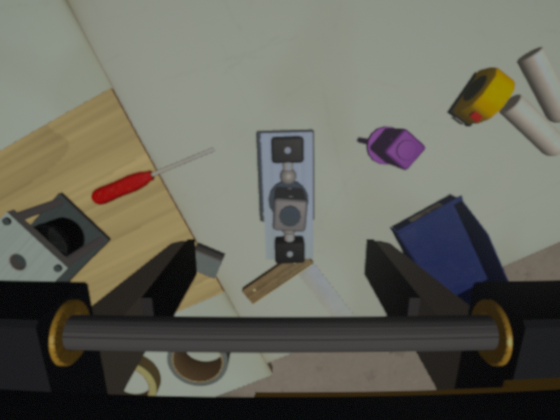

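The wrist view shows the probe head top at (290,212) with the two catches above and below it, at (288,150) and (290,249). The catch line is nearly parallel to tool x. I'll enlarge it to measure.

```bash
python3 - <<'E'
from h import *
im=cv2.imread("pics/w1.png"); c=im[125:270,245:335]
z=cv2.resize(c,None,fx=4,fy=4,interpolation=cv2.INTER_CUBIC)
g=cv2.cvtColor(z,cv2.COLOR_BGR2GRAY)
e=cv2.cvtColor(cv2.Canny(g,40,100),cv2.COLOR_GRAY2BGR)
cv2.imwrite("pics/w1z.png",cv2.hconcat([z,e]))
E
```

```text
(no output)
```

View pics/w1z.png

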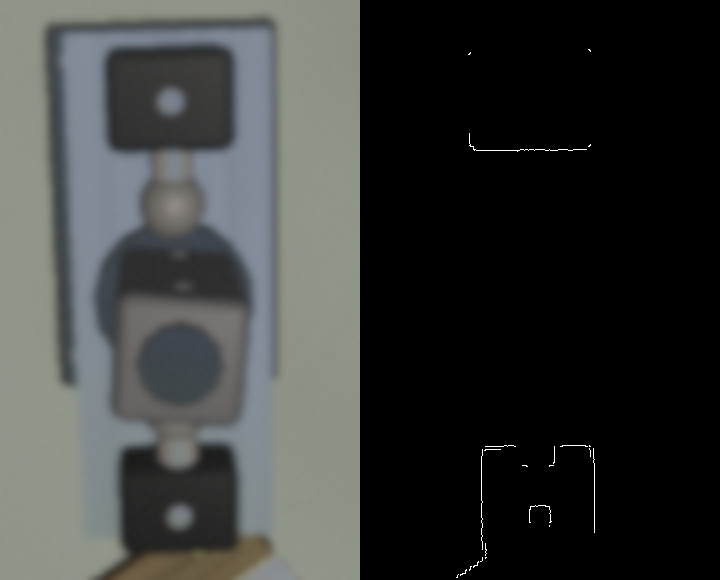

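```bash
python3 - <<'E'
from h import *
s=r.read_state(); C=cam("wrist",s)
f=lambda x,y:(245+(x-1.5)/4,125+(y-1.5)/4)
P=[onz(C,f(*p),.214) for p in [(120,295),(247,305),(241,420),(112,415)]]
print(np.array(P)); c=np.mean(P,0); print("centre",c,"button",onz(C,f(180,363),.217))
for a,b in((0,1),(3,2),(3,0),(2,1)):
    d=P[b]-P[a]; print(np.linalg.norm(d),np.degrees(np.arctan2(d[1],d[0])))
d=onz(C,f(171,101),.174)-onz(C,f(180,517),.174);print("holder yaw",np.degrees(np.arctan2(d[1],d[0])),d, (onz(C,f(171,101),.174)+onz(C,f(180,517),.174))/2)
T=R.from_euler("xyz",s["ee_rot"],degrees=True).as_matrix()
print("tool shift",T.T@(c-s["eef_pos"]))
E
```

```text
[[0.5552634  0.1578501  0.214     ]
 [0.56806991 0.18032842 0.214     ]
 [0.5899441  0.16925625 0.214     ]
 [0.57760492 0.14545789 0.214     ]]
centre [0.57272058 0.16322317 0.214     ] button [0.57261971 0.16317135 0.217     ]
0.02587047591334475 60.32866080830957
0.026807045671335208 62.59376959567632
0.02554819450871479 150.98408512163388
0.024516792025200226 153.15260135282244
holder yaw 156.50332777126712 [-0.09182568  0.0399206   0.        ] [0.57340447 0.16303199 0.174     ]
tool shift [-0.0023369   0.00819395  0.1107201 ]
```

Call:
move_arm(
  steps=[
    [[-0.03,0.1,0],0.053],
    [[0,0,0],0],
    [[0,0,0.3],0],
    [[0,0,0.4],0],
    [[0,0,0.3],0],
    [[0,0,0.1],0],
    [[0,0,0],0],
    [[0,0,0],0],
  ],
)

```text
time_s: 2.87
eef_pos: [0.5734, 0.1622, 0.2373]
ee_rot: [180.0, 0.0, 151.8]
contact_force: [0.5, 0.0, 1.4]
grip_width: 0.092
grip_force: 0.0
```

```bash
python3 - <<'E'
from h import *
s=r.read_state();print(s["eef_pos"],s["ee_rot"],s["time_s"],s["contact_force"])
C=cam("wrist",s); im=r.get_image("wrist"); cv2.imwrite("pics/w2.png",im)
print(proj(C,(.5727,.1632,.217)))
E
```

```text
[0.57338357 0.16224767 0.23730895] [1.79993447e+02 8.77269634e-03 1.51781096e+02] 2.8667 [0.48956492 0.04982545 1.37558178]
[280.48195143 251.40605615]
```

View pics/w2.png

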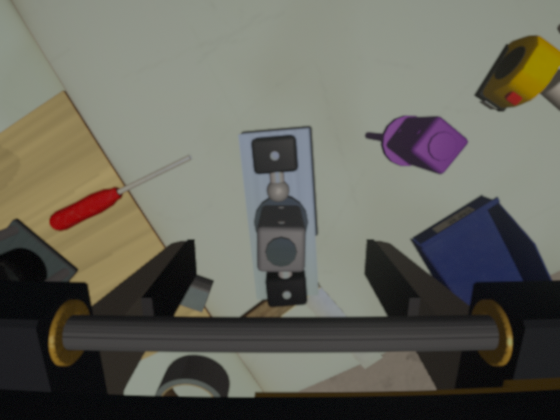

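The button at (282,250) matches its predicted position of (280.5,251.4). The head sits square and centred between the fingers, so I'll go down and close.

Call:
move_arm(
  steps=[
    [[0.0,0.01,0.2],0],
    [[0,0,0.2],0],
    [[0,0,0.15],0],
    [[0,0,0.06],0],
    [[0,0,0],0],
    [[0,0,0],0],
    [[0,0,0],0],
    [[0,0,0],0],
  ],
)

```text
time_s: 3.58
eef_pos: [0.5741, 0.163, 0.1887]
ee_rot: [179.9, 0.1, 151.7]
contact_force: [0.1, 0.3, 0.0]
grip_width: 0.0918
grip_force: 0.0
```

Call:
move_arm(
  steps=[
    [[0,0,0],0],
    [[0,0,0],0],
    [[0,0,0],0],
    [[0,0,0],0],
    [[0,0,0],0],
    [[0,0,0],0],
    [[0,0,0],0],
    [[0,0,0],0],
  ],
  claw=0,
  grip_force=40,
)

```text
time_s: 4.25
eef_pos: [0.5735, 0.1628, 0.1878]
ee_rot: [-180.0, -0.0, 151.7]
contact_force: [0.4, 0.1, -0.0]
grip_width: 0.0401
grip_force: 0.0
```

Call:
move_arm(
  steps=[
    [[0,0,0],0],
    [[0,0,0],0],
    [[0,0,0],0],
    [[0,0,0],0],
    [[0,0,0],0],
    [[0,0,0],0],
    [[0,0,0],0],
    [[0,0,0],0],
  ],
)

```text
time_s: 4.92
eef_pos: [0.5735, 0.1628, 0.1877]
ee_rot: [-180.0, -0.0, 151.7]
contact_force: [-0.1, -0.4, -0.8]
grip_width: 0.0279
grip_force: 40.0
```

Call:
move_arm(
  steps=[
    [[0,0,-0.05],0],
    [[0,0,-0.05],0],
    [[0,0,-0.05],0],
    [[0,0,-0.05],0],
    [[0,0,-0.05],0],
    [[0,0,-0.05],0],
    [[0,0,-0.05],0],
    [[0,0,-0.05],0],
  ],
)

```text
time_s: 5.58
eef_pos: [0.5737, 0.1629, 0.2206]
ee_rot: [180.0, 0.0, 151.7]
contact_force: [0.4, -0.1, -1.2]
grip_width: 0.0274
grip_force: 40.0
```

Call:
move_arm(
  steps=[
    [[0,0,-0.1],0],
    [[0,0,-0.1],0],
    [[0,0,-0.1],0],
    [[0,0,0],0],
    [[0,0,0],0],
    [[0,0,0],0],
    [[0,0,0],0],
    [[0,0,0],0],
  ],
)

```text
time_s: 6.25
eef_pos: [0.5733, 0.1627, 0.2433]
ee_rot: [-180.0, -0.0, 151.7]
contact_force: [-0.3, 0.5, -2.3]
grip_width: 0.0279
grip_force: 40.0
```

```bash
python3 - <<'E'
from h import *
s=r.read_state();print(s["eef_pos"],s["ee_rot"],s["time_s"],s["contact_force"],s["wrist_torque"])
C=cam("wrist",s); a=r.get_image("wrist"); b=r.get_image("scene")
h=cv2.resize(b[140:250,230:330],None,fx=4,fy=4,interpolation=cv2.INTER_CUBIC)[:420]
cv2.imwrite("pics/l1.png",cv2.hconcat([a[:,100:460],h[:420]]))
E
```

```text
[0.57329202 0.16271179 0.24329447] [-1.79968295e+02 -3.47152675e-02  1.51732403e+02] 6.25 [-0.2513245   0.48640597 -2.29027712] [-0.00395155  0.00423918  0.04233032]
```

View pics/l1.png

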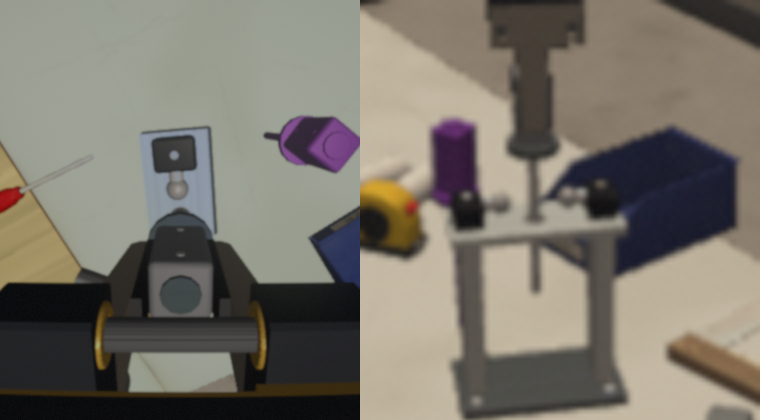

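The probe is out past both catches and hanging upright, with the stem still in the plate. I'll lift it clear and move toward the stand.

Call:
move_arm(
  steps=[
    [[0,0,-0.2],0],
    [[0,0,-0.25],0],
    [[0,0,-0.25],0],
    [[0,0,-0.25],0],
    [[0,0,-0.25],0],
    [[0,0,-0.2],0],
    [[0,0,0],0],
    [[0,0,0],0],
  ],
)

```text
time_s: 7.02
eef_pos: [0.5738, 0.1629, 0.356]
ee_rot: [180.0, 0.1, 151.7]
contact_force: [-0.1, 0.2, -1.7]
grip_width: 0.0275
grip_force: 40.0
```

```bash
python3 - <<'E'
from h import *
s=r.read_state();print(s["eef_pos"],s["ee_rot"],s["time_s"],s["contact_force"],s["wrist_torque"])
im=r.get_image("wrist");cv2.imwrite("pics/l2w.png",im)
t=r.get_image("top"); sc=r.get_image("scene"); cv2.imwrite("pics/l2t.png",t); cv2.imwrite("pics/l2s.png",sc)
# wide hole: dark blob in top view
g=cv2.cvtColor(t,cv2.COLOR_BGR2GRAY)[210:232,358:379].astype(float)
w=np.clip(110-g,0,None); ys,xs=np.mgrid[210:232,358:379]
u=(w*xs).sum()/w.sum(),(w*ys).sum()/w.sum(); print("top hole",u,onz(cam("top"),u,.108))
# screws / hole in wrist-independent check with scene
g=cv2.cvtColor(sc,cv2.COLOR_BGR2GRAY)[262:280,318:340]; print(np.array2string(g[:, ::1]))
E
```

```text
[0.57380143 0.16286379 0.35595822] [1.79950255e+02 5.02561057e-02 1.51735111e+02] 7.0167 [-0.11671977  0.18719696 -1.7230512 ] [-0.04625887  0.00162421 -0.01297589]
top hole (np.float64(367.5212732429877), np.float64(220.41695556255908)) [ 0.51509291 -0.17441746  0.108     ]
[[165 165 166 166 167 167 167 166 166 165 165 166 166 167 167 168 167 167
  167 167 167 167]
 [168 166 166 166 165 166 167 168 167 167 166 165 165 166 166 166 167 167
  167 167 167 167]
 [168 168 167 166 166 165 166 166 167 167 168 167 166 166 165 165 165 165
  166 167 167 168]
 [167 168 168 168 168 166 166 166 167 166 167 168 168 167 166 166 165 165
  165 165 166 167]
 [166 167 167 169 169 167 162 162 164 164 164 165 166 167 167 167 166 165
  165 164 164 165]
 [167 167 167 166 166 161 154 149 145 143 145 148 155 162 166 167 167 167
  166 165 164 165]
 [166 167 167 167 165 151 133 120 110 107 111 115 126 142 157 165 166 167
  167 167 166 165]
 [167 167 166 167 163 138 104  89  87  87  89  88  92 106 138 161 165 165
  165 166 167 166]
 [167 168 167 166 159 128  91  83  85  87  90  87  83  86 123 155 167 166
  166 165 166 166]
 [167 167 168 167 162 136 102  87  90 107 117 109  93  88 124 156 168 167
  167 166 166 165]
 [165 167 166 167 166 156 134 112 104 130 147 142 127 119 142 163 167 168
  169 168 168 167]
 [164 164 166 166 166 165 160 148 141 152 162 162 156 152 160 166 168 168
  168 169 169 167]
 [165 165 166 165 165 165 166 165 164 165 167 167 167 166 167 168 168 168
  168 168 169 168]
 [164 164 165 165 165 165 166 165 166 167 167 168 167 167 168 167 168 168
  168 167 168 168]
 [164 165 165 165 165 165 165 165 165 165 166 167 167 167 168 168 169 168
  168 168 168 168]
 [165 165 165 164 165 165 165 166 165 165 166 166 166 166 167 167 168 168
  168 169 168 168]
 [165 164 166 166 165 165 165 165 165 166 165 166 166 165 166 167 167 167
  167 168 168 168]
 [165 165 165 165 166 165 165 165 165 165 165 165 167 165 166 166 166 166
  167 167 167 169]]
```

Call:
move_arm(
  steps=[
    [[-0.08,-0.2,0],0],
    [[-0.14,-0.4,0],0],
    [[-0.14,-0.4,0],0],
    [[-0.14,-0.4,0],0],
    [[-0.14,-0.4,0],0],
    [[-0.14,-0.4,0],0],
    [[-0.14,-0.4,0],0],
    [[-0.14,-0.4,0],0],
  ],
)

```text
time_s: 7.83
eef_pos: [0.5336, -0.0902, 0.3545]
ee_rot: [-180.0, -0.1, 151.7]
contact_force: [0.8, -0.4, -1.0]
grip_width: 0.0275
grip_force: 40.0
```

Call:
move_arm(
  steps=[
    [[-0.13,-0.4,0],0],
    [[-0.1,-0.4,0],0],
    [[-0.06,-0.2,0],0],
    [[0,-0.08,0],0],
    [[0,0,0],0],
    [[0,0,0],0],
    [[0,0,0],0],
    [[0,0,0],0],
  ],
)

```text
time_s: 8.5
eef_pos: [0.5144, -0.1747, 0.3556]
ee_rot: [180.0, -0.0, 151.8]
contact_force: [-0.0, -0.4, -1.1]
grip_width: 0.0278
grip_force: 40.0
```

```bash
python3 - <<'E'
from h import *
s=r.read_state();print(s["eef_pos"],s["ee_rot"],s["time_s"],s["contact_force"],s["wrist_torque"])
cv2.imwrite("pics/s1.png",r.get_image("wrist"))
cv2.imwrite("pics/s1t.png",r.get_image("top")); sc=r.get_image("scene"); cv2.imwrite("pics/s1s.png",sc)
w=cv2.imread("pics/s1.png")
a=cv2.resize(w[110:250,220:340],None,fx=4,fy=4,interpolation=cv2.INTER_CUBIC)
b=cv2.resize(sc[190:330,295:370],None,fx=4,fy=4,interpolation=cv2.INTER_CUBIC)
cv2.imwrite("pics/s1z.png",cv2.hconcat([a,b]))
E
```

```text
[ 0.51439154 -0.17465313  0.35560257] [ 1.79984925e+02 -1.89334363e-02  1.51814753e+02] 8.5 [-0.02509784 -0.39656287 -1.06617402] [-0.00946504  0.0100882   0.01963056]
```

View pics/s1z.png

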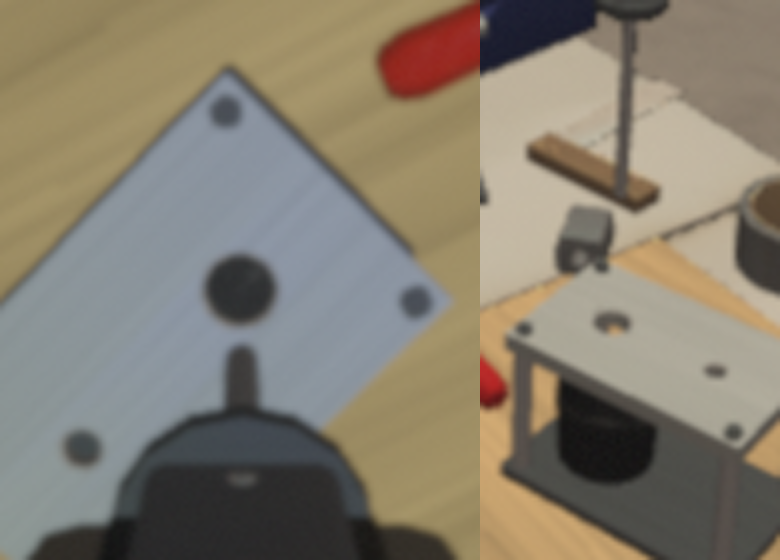

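The wrist crop shows the hole at (240,289) and the stem tip end at (241,345). In the scene crop the stem hangs from (629,25) to (622,200), well above the plate. I'll check it for tilt and offset against predictions.

```bash
python3 - <<'E'
from h import *
s=r.read_state(); C=cam("wrist",s); S=cam("scene"); T=cam("top")
f=lambda x,y:np.array((220+(x-1.5)/4,110+(y-1.5)/4))
g=lambda x,y:np.array((295+(x-480-1.5)/4,190+(y-1.5)/4))
w=cv2.imread("pics/s1.png"); G=cv2.cvtColor(w,cv2.COLOR_BGR2GRAY)
m=(cv2.resize(G[110:250,220:340],None,fx=4,fy=4,interpolation=cv2.INTER_CUBIC)<105).astype(np.uint8)
cs,_=cv2.findContours(m,cv2.RETR_EXTERNAL,cv2.CHAIN_APPROX_NONE)
for c in cs:
    if cv2.pointPolygonTest(c,(240.,289.),False)>0: (cx,cy),ax,_=cv2.fitEllipse(c); print("ell",cx,cy,ax)
hw=onz(C,f(cx,cy),.11); print("hole wrist",hw)
print("hole top",onz(T,(367.52,220.42),.11)," scene",onz(S,(327.7,270.3),.11))
hs=tri([ray(T,(367.52,220.42)),ray(S,(327.7,270.3)),ray(C,f(cx,cy))]); print("tri",hs)
Rt=R.from_euler("xyz",s["ee_rot"],degrees=True).as_matrix(); P=np.array(s["eef_pos"])
for zt in(.150,.154,.158): print(zt,"pred tip wrist",(proj(C,P+Rt@[.004,0,zt])-[220,110])*4+1.5,"scene",(proj(S,P+Rt@[0,0,zt])-[295,190])*4+1.5+np.array([480,0]))
print("pred stem top scene",(proj(S,P+Rt@[0,0,.042])-[295,190])*4+1.5+np.array([480,0]))
# stem axis in scene, by rows
B=cv2.cvtColor(cv2.imread("pics/s1s.png"),cv2.COLOR_BGR2GRAY).astype(float)
for v in range(198,240,5):
    row=cv2.GaussianBlur(B,(1,3),0)[v,322:342]; wt=np.clip(np.median(row)-15-row,0,None); print(v,(wt*np.arange(322,342)).sum()/max(wt.sum(),1))
B=G.astype(float)
for v in range(197,212,2):
    row=B[v,270:292]; wt=np.clip(110-row,0,None); print("w",v,(wt*np.arange(270,292)).sum()/max(wt.sum(),1))
print("pred wrist axis",[proj(C,P+Rt@[.004,0,z]) for z in(.1,.13,.158)])
print("hole-tcp in tool",Rt.T@(hw-P))
E
```

```text
ell 239.9796600341797 289.35540771484375 (69.4281234741211, 70.4383316040039)
hole wrist [ 0.51312087 -0.17453677  0.11      ]
hole top [ 0.51492178 -0.17393248  0.11      ]  scene [ 0.51222031 -0.17631256  0.11      ]
tri [ 0.51416651 -0.17446824  0.10791108]
0.15 pred tip wrist [240.36075407 348.54447104] scene [621.27805261 183.22486484]
0.154 pred tip wrist [240.37236667 344.91536082] scene [620.95079076 189.21832236]
0.158 pred tip wrist [240.38370006 341.37395597] scene [620.6250475  195.18695366]
pred stem top scene [630.7328378   11.35014759]
198 331.9150837988827
203 331.6666666666667
208 331.5414364640884
213 331.0
218 330.8365878725591
223 330.3249299719888
228 329.07603152526656
233 329.2869565217391
238 328.5133333333333
w 197 279.97080291970804
w 199 279.8781362007168
w 201 279.77198697068405
w 203 279.7634730538922
w 205 279.8231884057971
w 207 279.8879551820728
w 209 279.83152173913044
w 211 280.0
pred wrist axis [array([279.67177055, 210.34371748]), array([279.69952978, 201.65670212]), array([279.72092502, 194.96848899])]
hole-tcp in tool [ 1.35587998e-03 -1.82979110e-04  2.45813460e-01]
```

Call:
move_arm(
  steps=[
    [[0.013,-0.002,0.1],0],
    [[0,0,0.2],0],
    [[0,0,0.2],0],
    [[0,0,0.15],0],
    [[0,0,0.05],0],
    [[0,0,0],0],
    [[0,0,0],0],
    [[0,0,0],0],
  ],
)

```text
time_s: 9.32
eef_pos: [0.5136, -0.1756, 0.3006]
ee_rot: [180.0, 0.1, 151.7]
contact_force: [-0.2, 0.6, -1.4]
grip_width: 0.0277
grip_force: 40.0
```

```bash
python3 - <<'E'
from h import *
s=r.read_state();print(s["eef_pos"],s["ee_rot"],s["time_s"],s["contact_force"])
w=r.get_image("wrist"); sc=r.get_image("scene")
cv2.imwrite("pics/s2.png",w); cv2.imwrite("pics/s2s.png",sc)
C=cam("wrist",s); S=cam("scene")
Rt=R.from_euler("xyz",s["ee_rot"],degrees=True).as_matrix(); P=np.array(s["eef_pos"])
q=proj(C,P+Rt@[0,0,P[2]-.11]); print("axis hits plate at",q,(q-[230,90])*5+2, "tip",(proj(C,P+Rt@[.004,0,.158])-[230,90])*5+2)
a=cv2.resize(w[90:210,230:330],None,fx=5,fy=5,interpolation=cv2.INTER_CUBIC)
b=cv2.resize(sc[220:295,305:355],None,fx=5,fy=5,interpolation=cv2.INTER_CUBIC)
b=cv2.copyMakeBorder(b,0,600-b.shape[0],0,0,cv2.BORDER_CONSTANT)
cv2.imwrite("pics/s2z.png",cv2.hconcat([a,b]))
q=proj(S,P+Rt@[0,0,P[2]-.11]); print("scene: axis at plate",q,"tip",proj(S,P+Rt@[0,0,.158]),"hole seen 327.7,270.3")
E
```

```text
[ 0.51360188 -0.17562557  0.30057199] [1.79989094e+02 6.79443898e-02 1.51735460e+02] 9.3167 [-0.23356954  0.55568208 -1.36749238]
axis hits plate at [279.7465096  192.23719476] [250.73254801 513.18597381] tip [250.61065226 526.8435732 ]
scene: axis at plate [328.07115413 269.93197144] tip [328.66623989 258.64786542] hole seen 327.7,270.3
```

View pics/s2z.png

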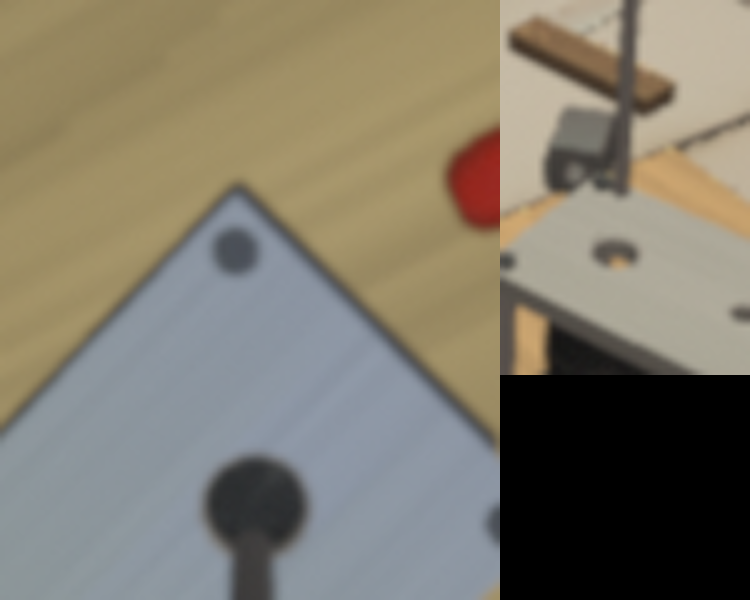

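The wrist crop shows the hole centred at (255,505), with the tool axis meeting the plate at (250.7,513). That makes the hole about +1.2 mm in x and +0.6 mm in y in tool axes. The tip, at (252,535), is still above the plate. I'll correct and go down slowly.

Call:
move_arm(
  steps=[
    [[0.016,0.008,0],0],
    [[0,0,0],0],
    [[0,0,0],0],
    [[0,0,0.05],0],
    [[0,0,0.1],0],
    [[0,0,0.1],0],
    [[0,0,0.05],0],
    [[0,0,0],0],
  ],
)

```text
time_s: 10.08
eef_pos: [0.5115, -0.174, 0.2741]
ee_rot: [-180.0, -0.2, 151.7]
contact_force: [0.5, 0.0, -1.4]
grip_width: 0.0279
grip_force: 40.0
```

```bash
python3 - <<'E'
from h import *
ps=[]
for i in range(2):
    s=r.read_state(); w=r.get_image("wrist"); ps.append(s["eef_pos"])
print(ps,s["ee_rot"],s["time_s"],s["contact_force"])
sc=r.get_image("scene")
C=cam("wrist",s)
Rt=R.from_euler("xyz",s["ee_rot"],degrees=True).as_matrix(); P=np.array(s["eef_pos"])
print("axis at plate",(proj(C,P+Rt@[0,0,P[2]-.11])-[230,120])*5+2)
a=cv2.resize(w[120:240,230:330],None,fx=5,fy=5,interpolation=cv2.INTER_CUBIC)
b=cv2.resize(sc[220:295,305:355],None,fx=5,fy=5,interpolation=cv2.INTER_CUBIC)
b=cv2.copyMakeBorder(b,0,600-b.shape[0],0,0,cv2.BORDER_CONSTANT)
cv2.imwrite("pics/s3z.png",cv2.hconcat([a,b]))
E
```

```text
[array([ 0.51148247, -0.17404119,  0.27405915]), array([ 0.51183057, -0.17416119,  0.27480094])] [-1.79982815e+02 -1.00486693e-01  1.51734746e+02] 10.1333 [-0.42841984 -0.44844012 -1.03270576]
axis at plate [250.65214029 389.67583731]
```

View pics/s3z.png

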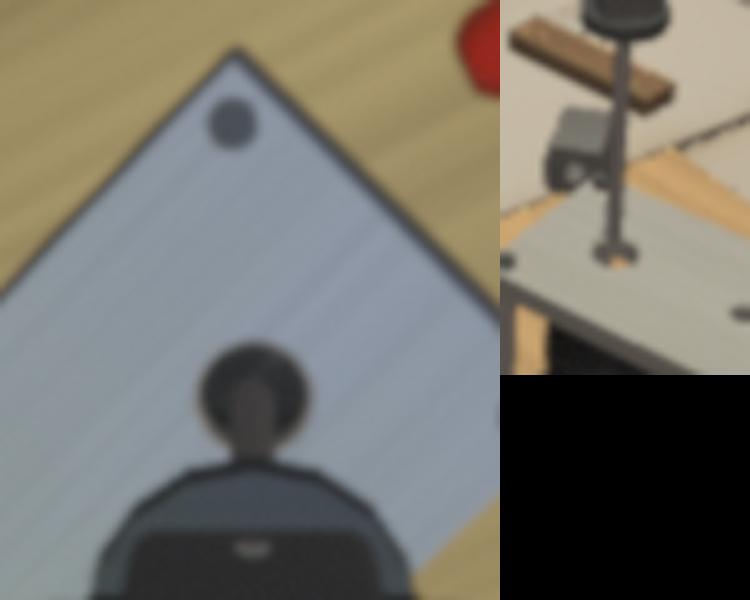

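The tip is just above the hole. The hole centre is at (255,397) and the tool axis meets the plate at (250.7,390), so it overshot by about 1.2 mm in tool x. The scene view agrees. I'll trim it and measure again.

Call:
move_arm(
  steps=[
    [[-0.013,0.003,0],0],
    [[0,0,0],0],
    [[0,0,0],0],
    [[0,0,0],0],
    [[0,0,0],0],
    [[0,0,0],0],
    [[0,0,0],0],
    [[0,0,0],0],
  ],
)

```text
time_s: 10.9
eef_pos: [0.5133, -0.1746, 0.2758]
ee_rot: [180.0, 0.0, 151.7]
contact_force: [-0.7, 0.5, -0.7]
grip_width: 0.0277
grip_force: 40.0
```

```bash
cat > m.py <<'E'
from h import *
d=[];ps=[];rs=[]
for i in range(6):
    s=r.read_state(); w=r.get_image("wrist"); C=cam("wrist",s)
    if i==0: cv2.imwrite("pics/last.png",w)
    Rt=R.from_euler("xyz",s["ee_rot"],degrees=True).as_matrix(); P=np.array(s["eef_pos"])
    q=proj(C,P+Rt@[0,0,P[2]-.11])
    # hole: edge points over the upper part of the rim, circle fit
    g=cv2.GaussianBlur(cv2.cvtColor(w,cv2.COLOR_BGR2GRAY),(3,3),0).astype(np.float32)
    E=[]
    for a in np.radians(np.arange(-30,211,6)):
        t=np.arange(6,17,.1); x=q[0]+1+t*np.cos(a); y=q[1]+1-t*np.sin(a)
        p=cv2.remap(g,x.astype(np.float32)[None],y.astype(np.float32)[None],cv2.INTER_LINEAR)[0]
        i0=np.argmax(np.gradient(p)); E.append((x[i0],y[i0]))
    E=np.array(E); A=np.c_[2*E,np.ones(len(E))]
    k=np.ones(len(E),bool)
    for _ in range(3):
        o=np.linalg.lstsq(A[k],(E[k]**2).sum(1),rcond=None)[0]; rr=np.sqrt(o[2]+o[:2]@o[:2]); k=abs(np.hypot(*(E-o[:2]).T)-rr)<.7
    h=onz(C,o[:2],.11); d.append(1e3*(Rt.T@(h-P))[:2]); ps.append(P); rs.append((*o[:2],rr,k.sum()))
print("hole rel axis, tool mm",np.mean(d,0),np.std(d,0),"tcp",np.mean(ps,0),np.std(ps,0),"circ",np.mean(rs,0),s["ee_rot"],s["contact_force"],s["time_s"])
E
python3 m.py
```

```text
hole rel axis, tool mm [0.40492599 0.33044502] [0.05034486 0.04299445] tcp [ 0.51332606 -0.1745845   0.27578719] [8.76628375e-06 1.03792707e-05 1.93209637e-05] circ [280.06897666 196.91226962  10.61052672  39.33333333] [-1.79997721e+02 -2.66761028e-03  1.51736791e+02] [-0.00785996 -0.2214599  -1.17468451] 11.15
```

Once at rest the pose is repeatable, and the axis is within 0.5 mm of the hole's centre. I'll lower gently.

Call:
move_arm(
  steps=[
    [[0.005,0.004,0],0],
    [[0,0,0.02],0],
    [[0,0,0.04],0],
    [[0,0,0.06],0],
    [[0,0,0.08],0],
    [[0,0,0.08],0],
    [[0,0,0.08],0],
    [[0,0,0.08],0],
  ],
)

```text
time_s: 11.87
eef_pos: [0.5129, -0.174, 0.2396]
ee_rot: [-180.0, -0.0, 151.7]
contact_force: [-0.1, 0.5, -2.1]
grip_width: 0.0281
grip_force: 40.0
```

Call:
move_arm(
  steps=[
    [[0,0,0.08],0],
    [[0,0,0.08],0],
    [[0,0,0.08],0],
    [[0,0,0.08],0],
    [[0,0,0.06],0],
    [[0,0,0.04],0],
    [[0,0,0.02],0],
    [[0,0,0],0],
  ],
)

```text
time_s: 12.53
eef_pos: [0.513, -0.1741, 0.2051]
ee_rot: [-180.0, -0.0, 151.7]
contact_force: [-0.1, 0.6, -1.4]
grip_width: 0.0279
grip_force: 40.0
```

Call:
move_arm(
  steps=[
    [[0,0,0.08],0],
    [[0,0,0.06],0],
    [[0,0,0.03],0],
    [[0,0,0.01],0],
    [[0,0,0],0],
    [[0,0,0],0],
    [[0,0,0],0],
    [[0,0,0],0],
  ],
)

```text
time_s: 13.2
eef_pos: [0.5133, -0.1742, 0.1912]
ee_rot: [180.0, 0.0, 151.7]
contact_force: [-0.2, -0.5, -1.0]
grip_width: 0.0276
grip_force: 40.0
```

```bash
python3 - <<'E'
from h import *
s=r.read_state();print(s["eef_pos"],s["ee_rot"],s["time_s"],s["contact_force"],s["wrist_torque"])
w=r.get_image("wrist"); sc=r.get_image("scene"); C=cam("wrist",s); S=cam("scene")
cv2.imwrite("pics/s4s.png",sc)
Rt=R.from_euler("xyz",s["ee_rot"],degrees=True).as_matrix(); P=np.array(s["eef_pos"])
a=w[60:360,130:430]
b=cv2.resize(sc[215:335,295:385],None,fx=5,fy=5,interpolation=cv2.INTER_CUBIC)
a=cv2.copyMakeBorder(a,0,300,0,0,cv2.BORDER_CONSTANT)
cv2.imwrite("pics/s4z.png",cv2.hconcat([a,b]))
q=P+Rt@[0,0,P[2]-.11]; z=lambda u:(u-[295,215])*5+2+np.array([300,0])
print("scene axis at plate",z(proj(S,q)),"hole",z(np.array([327.7,270.3])), "collar bottom",z(proj(S,P+Rt@[0,0,.038])))
print("hole rel tcp tool mm",1e3*(Rt.T@(np.array([.5131,-.1745,.11])-P)))
E
```

```text
[ 0.51325692 -0.17416688  0.19119255] [1.79998853e+02 2.07899618e-02 1.51737397e+02] 13.2 [-0.21401398 -0.54451933 -1.00498226] [-0.03420147  0.03117249 -0.00063529]
scene axis at plate [464.4360735  275.38446554] hole [465.5 278.5] collar bottom [468.4116566  200.19712445]
hole rel tcp tool mm [ 9.93983482e-03 -3.69341947e-01  8.11925440e+01]
```

View pics/s4z.png

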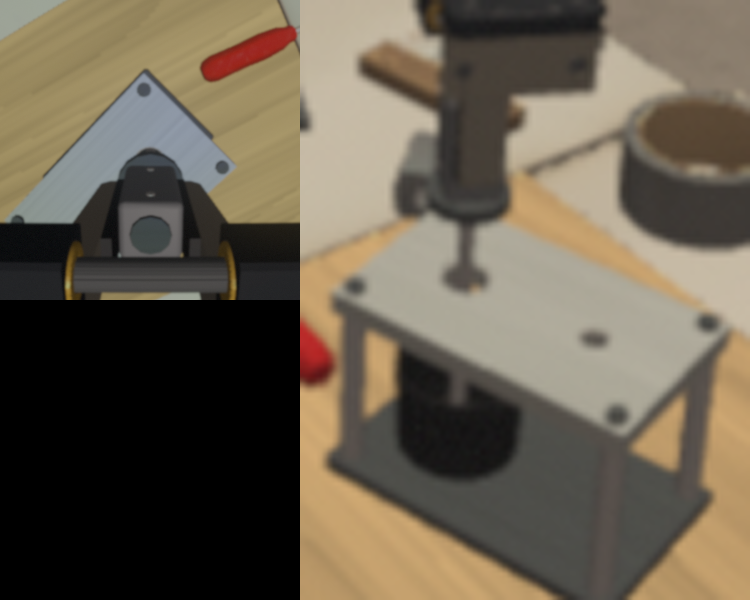

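The wrist and scene views show the stem centred in the wide hole (stem at x≈465, hole 443–488), going down into the cap, with the collar well clear of the plate. I'll raise it about 1 mm to the half-way height and let it settle.

Call:
move_arm(
  steps=[
    [[0.002,0,-0.014],0],
    [[0,0,0],0],
    [[0,0,0],0],
    [[0,0,0],0],
    [[0,0,0],0],
    [[0,0,0],0],
    [[0,0,0],0],
    [[0,0,0],0],
  ],
)

```text
time_s: 13.97
eef_pos: [0.513, -0.174, 0.1921]
ee_rot: [-180.0, -0.0, 151.7]
contact_force: [-0.3, -0.2, -1.5]
grip_width: 0.0277
grip_force: 40.0
```

Call:
move_arm(
  steps=[
    [[0,0,0],0],
    [[0,0,0],0],
    [[0,0,0],0],
    [[0,0,0],0],
    [[0,0,0],0],
    [[0,0,0],0],
    [[0,0,0],0],
    [[0,0,0],0],
  ],
)

```text
time_s: 14.63
eef_pos: [0.513, -0.174, 0.1921]
ee_rot: [-180.0, 0.0, 151.7]
contact_force: [-1.0, -0.1, -1.9]
grip_width: 0.0281
grip_force: 40.0
```

```bash
python3 -c "
from rig import r
print(r.hand_in())"
```

```text
the job is handed in; nothing more can be done
None
```

The job is handed in at 14.6 s: the arm is holding the probe steady and upright, with its stem within about 0.5 mm of the wide hole's centre by the wrist camera (the scene camera alone suggested about 2 mm) and its tip about 35 mm above the bench, half-way down the cap; I saw no sign of contact with the stand or cap and steered clear of the loose items, but did not re-measure them.

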